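# Kit the cut parts for a weldment

## Robot

A 6-joint arm with a two-finger parallel gripper is mounted at the origin on the work surface. World frame = base frame: x ahead of the robot, y to its left, z up, the work surface at z = 0. Lengths are in m, angles in rad, forces in N, time in s.
With the tool pointing down it reaches from about 0.2 to 0.875 m from the base axis. Payload 3.4 kg.
Tool frame: the origin (TCP) lies between the finger pads; the fingertips stand 22 mm ahead of it and the grasp point (between the pads) lies 3 mm ahead of it; z points along the fingers, y is the line along which they close (so a half turn about z gives the same grasp; the last joint's range is limited). The gripper opens to 94 mm and grips with 3 to 60 N. Pads are 16 mm wide; open, the fingers measure 119 mm over their backs; the gripper's body (75 mm by 177 mm) begins 78 mm behind the grasp point.
Start: joints at [-1.436, 0.276, 1.505, -0, 1.361, -0.121], TCP at [0.145, -0.556, 0.227] pointing down, gripper open.
Joint ranges: [-2.89, 2.89], [-0.75, 2.08], [0.22, 2.7], [-1.18, 4.32], [0.11, 2.71], [-2.7, 2.7]. Speed limits (rad/s): [2.57, 2.57, 3.14, 3.14, 3.14, 3.14].

## Interface

Orientations are given as a rotation vector (axis times angle).
In Python, from bench import * gives the robot as it stands.
- The arm moves only by the shell command python3 -m creep 'ROWS' [OPENING] [FORCE]. ROWS is JSON, a list that holds one entry, the list of rows, each a list of 6 numbers: the shift along the tool's x, y, z each as a share of 75 cm, from -1 to 1, then the turn, a rotation vector about the tool's x, y, z each as a share of pi/4 rad, from -1 to 1. In form: [[[dx, dy, dz, rx, ry, rz], ...]]. A call has 1 to 20 rows; each row is the pose to reach, as a shift and turn from the pose commanded when the call began, along the tool's axes at that moment; what a row does not reach only later rows make up. A row lasts 1/10 s, in which the tool goes at most 50 mm and 8.59 degrees, less where a joint would pass 70% of its speed; a pose out of reach is approached as far as the arm can. A call with a number of a shift or a turn outside -1 to 1 is refused whole. A call with a gripper value outside its range is refused whole. OPENING is the opening, from 0 (shut) to 1 (fully open), set as the call begins (- or left out, the last holds). The fingers move at their own pace and stop on an object; FORCE is the grip in N (left out, the last holds). Time passes only in rows, so rows that repeat a pose let the fingers close. It gives the time, the measured TCP pose, the force, the opening and the grip force at its end, in the units of the state.
- read_state(): the state, without advancing time (a new reading comes with each control period).
- grab_frame(name): name is "side" or "top"; returns a dict with "frame" (400x640x3 uint8, blue, green, red), "K" (3x3 intrinsics, pixels), "k1" (the pictures are not rectified: a ray, as slopes to the right and down, at radius r is drawn at 1 + k1 r^2 times it, then the intrinsics apply), "extrinsics" (4x4, takes a point from world to camera coordinates). Camera axes: x right, y down, z forward; pixel columns grow to the right and rows downward; lengths in m; the calibration is good to about 2 mm. A picture is of the moment at which its call begins. There is no depth.
- close_job(): hands the job in; it is judged then, once.
The state is a dict: "time": time; "qpos": joint angles; "qd": joint speeds; "joint_efforts": joint torques, N m; "ee_pos": TCP position; "tcp_rot": TCP orientation; "force": force on the tool from outside, world axes, zero at the start; "wrist_torque": the same for the moment, N m; "finger_gap": opening from 0.0 (shut) to 1.0 (fully open); "gripper_force": force on a finger pad.
Only numpy, scipy, OpenCV 4.12 (cv2) and the standard library are available. Lean on these libraries where they do the work, as an engineer would, in place of code of your own. Each camera call takes 0.05 s, during which the arm holds its last target. There are 200 camera calls.

## Task

Lay out the four loose cut steel parts for welding: put each one flat on the blue kit disc that bears its own outline, inside that outline and turned to match it, and let go. Do not shift the yellow tape measure or the red welding magnet.

Things in the scene. Friction and masses are not known exactly. Their poses are not given: they have to be found in the camera images.
- ring: loose round flange: disc 58 mm in diameter, 12 mm thick, with a 22 mm hole right through its middle. Cut from 12 mm bare steel plate, about 210 g, lying flat on the table at the start. Origin: centre of its underside; z up. Yaw has no meaning.
- square: loose square foot plate, 54 x 54 mm, 12 mm thick, with four small dark marks (bolt holes) on top. Cut from 12 mm bare steel plate, about 270 g, lying flat on the table at the start. Origin: centre of its underside; z up. x and y run along its sides.
- link: loose straight link with rounded ends, 80 mm long (along its x), 32 mm wide (along y), 12 mm thick, a small dark mark (hole) near each end. Its flat sides are 48 mm long. Cut from 12 mm bare steel plate, about 220 g, lying flat on the table at the start. Origin: centre of its underside; z up.
- ibar: loose I-shaped web plate, 68 mm long (along its x), 44 mm wide at both ends (along y), with a waist in the middle 24 mm wide (along y) and 40 mm long; 12 mm thick. Cut from 12 mm bare steel plate, about 200 g, lying flat on the table at the start. Origin: centre of its underside; z up.
- disc_ring: fixed blue kit disc, 104 mm across and 4 mm thick, lying on the table, with the white painted outline of a round flange (two concentric circles) on it. Origin: centre of its underside (outline centred on it; the top face is 4 mm above the origin); z up. Yaw has no meaning. The outline's inner edge leaves 4.5 mm round the part.
- disc_square: fixed blue kit disc, 104 mm across and 4 mm thick, lying on the table, with the white painted outline of a square (with four white dots) on it. Origin: centre of its underside (outline centred on it; the top face is 4 mm above the origin); z up. x and y run along the sides of the square. The outline's inner edge leaves 4.5 mm round the part.
- disc_link: fixed blue kit disc, 104 mm across and 4 mm thick, lying on the table, with the white painted outline of the long round-ended link (with two white dots) on it. Origin: centre of its underside (outline centred on it; the top face is 4 mm above the origin); z up. x runs along the length of the outline. The outline's inner edge leaves 4.5 mm round the part.
- disc_ibar: fixed blue kit disc, 104 mm across and 4 mm thick, lying on the table, with the white painted outline of the I shape on it. Origin: centre of its underside (outline centred on it; the top face is 4 mm above the origin); z up. x runs along the length of the outline. The outline's inner edge leaves 4.5 mm round the part.
- tape: bystander: yellow tape measure with a black round label lying on the table, 66 x 62 mm, 34 mm high, with a 6 mm steel hook at one side. Origin: centre of its underside.
- magnet: bystander: red welding magnet lying flat, in the shape of a house front or arrow head pointing to its +y, 70 mm wide (x) and 70 mm long (y), 18 mm thick, with a black dot in the middle. Origin: centre of its underside.
Not all that is in view belongs to the job. Leave any green or pink look-alike of the square alone.

How it is judged:
At the end, for the whole second after the job is handed in: Each of the four parts lies flat (within 0.1 rad) on top of its matching disc, its centre within 10 mm of the disc's centre, turned to the outline within 0.2 rad (either way round for link and I shape, any quarter turn for the square, any way for the ring), released and at rest (horizontal distance between ring and disc_ring below 0.01 m and z of ring in the frame of disc_ring between 0.001 and 0.007 m and angle between each of ring, square, link, ibar's own z axis and vertical below 0.1 rad and linear speed of each of ring, square, link, ibar below 0.02 m/s and contact force between each of ring, square, link, ibar and the fingers below 0.1 N and horizontal distance between square and disc_square below 0.01 m and z of square in the frame of disc_square between 0.001 and 0.007 m and (angle between the x axis of square and the x axis of disc_square, either way round below 0.2 rad or angle between the x axis of square and the y axis of disc_square, either way round below 0.2 rad) and horizontal distance between link and disc_link below 0.01 m and z of link in the frame of disc_link between 0.001 and 0.007 m and angle between the x axis of link and the x axis of disc_link, either way round below 0.2 rad and horizontal distance between ibar and disc_ibar below 0.01 m and z of ibar in the frame of disc_ibar between 0.001 and 0.007 m and angle between the x axis of ibar and the x axis of disc_ibar, either way round below 0.2 rad); the robot touches nothing.
It fails at once if the tape measure is shifted by more than 15 mm (distance of tape from where it was at the start of the episode above 0.015 m).
It fails at once if the welding magnet is shifted by more than 15 mm (distance of magnet from where it was at the start of the episode above 0.015 m).
It also fails if it takes over 120 s, if anything falls off the work surface, if the arm or the gripper's body presses on something with over 40 N, if the wrist force passes 120 N, or if a joint passes its speed limit or range.

## Working session

There is one attempt and no reset: what is moved stays moved. The work goes in short steps, Python scripts to look and compute and a shell command to move; the robot and the scene stay as the last step left them, time stands still between calls to the robot, and variables do not carry over. Pictures are saved under pics/ and viewed, at most 14 in all, crops included, and the job is handed in when it is done.

```bash
ls; mkdir -p pics
python3 - <<'E'
from bench import *
import cv2
for n in("top","side"):
    g=grab_frame(n); cv2.imwrite(f"pics/{n}0.png",g["frame"]); print(g["K"],g["k1"],g["extrinsics"])
s=read_state();print(s)
E
```

```text
pics
[[412.16556365   0.         326.38116625]
 [  0.         412.16556365 200.15810792]
 [  0.           0.           1.        ]] 0.020356212181251963 [[-2.99532021e-02 -9.99541529e-01  4.42009573e-03  1.67222585e-04]
 [-9.94211416e-01  2.93364097e-02 -1.03358773e-01  4.88817843e-01]
 [ 1.03181716e-01 -7.49043584e-03 -9.94634318e-01  1.02557897e+00]
 [ 0.00000000e+00  0.00000000e+00  0.00000000e+00  1.00000000e+00]]
[[378.83131855   0.         320.67262459]
 [  0.         378.83131855 205.52662611]
 [  0.           0.           1.        ]] -0.07822886708387802 [[ 0.98554867 -0.16761111  0.02450186 -0.4725077 ]
 [-0.07193726 -0.54509317 -0.83528346  0.0563921 ]
 [ 0.15335858  0.82144991 -0.54927333  0.92129519]
 [ 0.          0.          0.          1.        ]]
{'time': 0.1, 'qpos': array([-1.43598106e+00,  2.76516376e-01,  1.50592349e+00,  5.19493013e-06,
        1.36070819e+00, -1.20975794e-01]), 'qd': array([ 0.00139147, -0.00293756, -0.00276375, -0.00050735, -0.00067876,
        0.00053788]), 'joint_efforts': array([ 1.60344171e-03, -4.05456626e+01, -2.37779528e+01,  7.02937064e-02,
        2.98600097e-02, -4.47991886e-05]), 'ee_pos': array([ 0.14543197, -0.55585151,  0.22673308]), 'tcp_rot': array([-3.11439124e+00, -4.00501096e-01,  8.92266881e-06]), 'force': array([-0.51393704,  0.26528616, -0.75010118]), 'wrist_torque': array([ 0.008812  , -0.01979532,  0.03143117]), 'gripper_force': 0.0, 'finger_gap': 0.995243272023985}
```

View pics/top0.png

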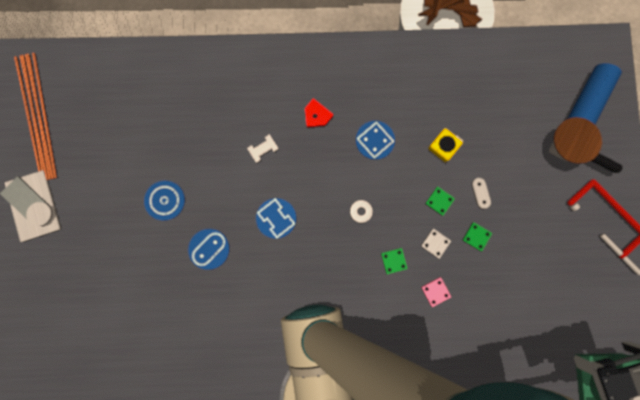

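View pics/side0.png

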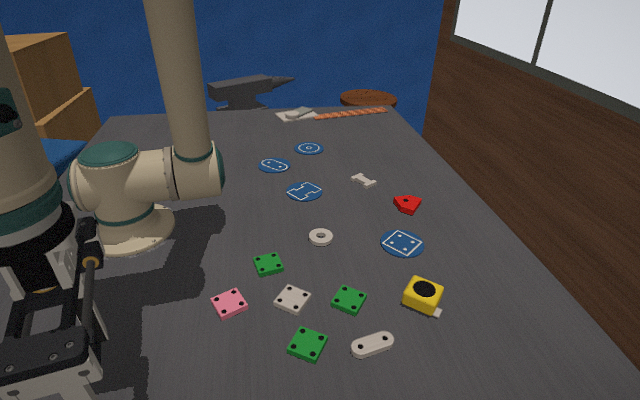

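```bash
cat > h.py <<'E'
from bench import *
import cv2, numpy as np
def plane(g,uv,h):
    p=cv2.undistortPoints(np.float64(uv).reshape(-1,1,2),g["K"],np.array([g["k1"],0,0,0.])).reshape(-1,2)
    R,t=g["extrinsics"][:3,:3],g["extrinsics"][:3,3]
    d=np.c_[p,np.ones(len(p))]@R; c=-R.T@t
    return (c+d*((h-c[2])/d[:,2])[:,None])[:,:2]
def rect(P):
    (c,s,a)=cv2.minAreaRect(np.float32(P*1000)); 
    if s[0]<s[1]: s=s[::-1]; a+=90
    return np.round(c,1),np.round(s,1),round((a+90)%180-90,1)   # mm, long axis angle deg
def blobs(mask,lo):
    cs,_=cv2.findContours(mask.astype(np.uint8),cv2.RETR_EXTERNAL,cv2.CHAIN_APPROX_NONE)
    return [c.reshape(-1,2) for c in cs if cv2.contourArea(c)>lo]
def scene(cam="top"):
    g=grab_frame(cam); f=g["frame"].astype(int); hsv=cv2.cvtColor(g["frame"],cv2.COLOR_BGR2HSV)
    white=(f.min(2)>135)
    blue=(hsv[...,0]>98)&(hsv[...,0]<118)&(hsv[...,1]>120)&(hsv[...,2]>70)
    ins=np.zeros(white.shape,np.uint8)
    for c in blobs(blue,500 if cam=="top" else 250):
        P=plane(g,c,.004)
        if not(0.15<P[:,0].mean()<.8 and abs(P[:,1].mean())<.7): continue
        m=np.zeros_like(ins); cv2.fillPoly(m,[cv2.convexHull(c)],1); ins|=m
        v,u=np.nonzero(m&white); print("disc px",c.mean(0).round(),"circ",cv2.minEnclosingCircle(np.float32(P*1000)),rect(P)[0],"outline",rect(plane(g,np.c_[u,v],.004)) if len(u)>5 else None)
    for c in blobs(white&(ins==0),50):
        P=plane(g,c,.012)
        if not(0.1<P[:,0].mean()<.7 and abs(P[:,1].mean())<.5): continue
        print("part px",c.mean(0).round(),*rect(P),"BGR",f[c[:,1],c[:,0]].mean(0).round())
    return g
E
python3 - <<'E'
from h import *
for cam in("top","side"):
    print(cam);g=scene(cam)
    if cam=="top": cv2.imwrite("pics/crop.png",cv2.resize(g["frame"][120:310,230:500],None,fx=2.9,fy=2.9,interpolation=cv2.INTER_CUBIC))
    f=g["frame"].astype(int)
    for n,m in(("yellow",(f[...,2]>150)&(f[...,1]>120)&(f[...,0]<70)),("red",(f[...,2]>150)&(f[...,1]<60)),("green",(f[...,1]>f[...,2]+50)&(f[...,1]>f[...,0]+40)),("pink",(f[...,2]>f[...,1]+60)&(f[...,0]>100))):
        for c in blobs(m,80): print(n,c.mean(0).round(),*rect(plane(g,c,.015)))
E
```

```text
top
disc px [164. 200.] circ ((503.5225524902344, 405.6919250488281), 51.55899429321289) [503.9 405.7] outline (array([503.8, 407. ]), array([73.6, 72.8]), -45.3)
part px [304. 324.] [182.1  51.8] [41.7 17.5] -47.4 BGR [139. 177. 200.]
part px [436. 292.] [ 250.3 -284.2] [45.  41.8] 65.3 BGR [158. 138. 237.]
part px [208. 249.] [375.5 290.1] [96.7 49.1] -46.1 BGR [173. 170. 155.]
part px [436. 243.] [ 371.5 -290.9] [54.3 54. ] 52.2 BGR [148. 164. 180.]
part px [361. 211.] [ 460.7 -101.6] [54.2 54.2] 88.3 BGR [158. 174. 191.]
part px [276. 218.] [448.3 117.5] [86.  61.4] 36.4 BGR [177. 172. 155.]
part px [481. 193.] [ 498.1 -415.3] [78.1 31.8] 11.9 BGR [148. 164. 181.]
part px [262. 148.] [632.3 149. ] [69.1 45.1] -59.4 BGR [154. 170. 187.]
part px [375. 139.] [ 646.2 -146.3] [72.4 71.8] 39.9 BGR [167. 165. 152.]
yellow [446. 144.] [ 628.3 -331.4] [67.3 63.1] -41.5
red [605. 201.] [ 463.8 -736.6] [183.5  79.5] 66.1
red [316. 114.] [713.7   9. ] [70.6 68.3] 48.9
green [394. 261.] [ 330.3 -180.9] [55.4 54.5] -77.8
green [477. 236.] [ 385.7 -395.5] [55.7 54.6] 56.8
green [440. 201.] [ 47
[... 380 characters left out ...]
ray([70.9, 58.6]), -6.7)
part px [372. 342.] [ 499.2 -415.7] [77.8 30.9] 12.1 BGR [151. 161. 172.]
part px [292. 298.] [ 373.5 -290.9] [53.2 53.1] 53.0 BGR [151. 161. 172.]
part px [401. 242.] [ 645.5 -156.8] [69.4 69.4] -50.1 BGR [164. 174. 180.]
part px [320. 235.] [ 461.2 -103.6] [54.1 54. ] -39.5 BGR [154. 165. 175.]
part px [363. 179.] [632.9 149.3] [65.1 41.8] -59.8 BGR [155. 165. 176.]
yellow [424. 290.] [ 635.2 -313.5] [66.1 64.8] -41.8
red [408. 201.] [718.5  11.6] [70.3 65. ] 49.3
green [307. 344.] [ 386.3 -403.5] [60.1 55. ] 57.0
green [348. 300.] [ 479.  -314.5] [62.4 54.7] 53.5
green [267. 263.] [ 332.4 -190.6] [64.1 54.9] -77.6
pink [229. 300.] [ 251.7 -287.6] [54.3 54.1] -65.2
```

View pics/crop.png

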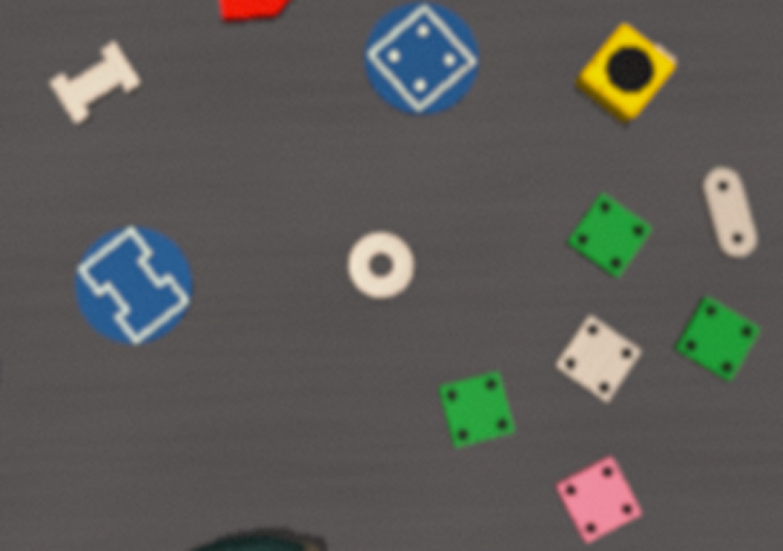

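Shown: the candidates for the square are white (436,243), green (440,201), (477,236), (394,261) and pink (436,292). The crop confirms that the bare-steel one is (436,243). The others are unambiguous: ring (361,211), link (482,193), ibar (262,148). Discs: ring (164,200), link (209,249), ibar (276,217), square (375,140).

```bash
cat >> h.py <<'E'
from scipy.spatial.transform import Rotation as Rt
def go(x,y,z,th,per=180):
    "mm, deg of closing line; prints row from the measured pose to the target"
    s=read_state(); R=Rt.from_rotvec(s["tcp_rot"]); M=R.as_matrix()
    q1=np.arctan2(y,x)-.1; k=min(range(-4,5),key=lambda k:abs(np.degrees(q1)-th-k*per)); th+=k*per
    cur=np.degrees(s["qpos"][0]-s["qpos"][5])
    d=M.T@(np.array([x,y,z])/1000-s["ee_pos"])/.75
    tx=Rt.from_matrix(np.c_[[-np.sin(np.radians(th)),np.cos(np.radians(th)),0],[np.cos(np.radians(th)),np.sin(np.radians(th)),0],[0,0,-1]])
    rv=(R.inv()*tx).as_rotvec()/(np.pi/4)
    print("at",(s["ee_pos"]*1000).round(1),"q6",s["qpos"][5].round(2),"row",d.round(4),rv.round(3),"theta",th,"turn",round(th-cur,1),"t",s["time"])
E
python3 - <<'E'
from h import *
g=grab_frame("top"); f=g["frame"].astype(int); hsv=cv2.cvtColor(g["frame"],cv2.COLOR_BGR2HSV)
for u,v in((164,200),(209,249),(276,217),(375,140)):
    m=(hsv[...,0]>90)&(hsv[...,0]<125)&(hsv[...,1]>90)
    w=np.zeros(m.shape,np.uint8); cv2.circle(w,(u,v),23,1,-1)
    V,U=np.nonzero(m&(w>0)); P=plane(g,np.c_[U,V],.004); c=cv2.minEnclosingCircle(np.float32(P*1000))
    V,U=np.nonzero((f.min(2)>135)&(w>0)); print((u,v),np.round(c[0],1),round(c[1],1),rect(plane(g,np.c_[U,V],.004)))
go(372.5,-291,200,52.5,90)
E
```

```text
(164, 200) [503.8 405.8] 52.4 (array([503.8, 407. ]), array([73.6, 72.8]), -45.3)
(209, 249) [374.6 291.9] 52.5 (array([375.5, 292.3]), array([97.5, 49.5]), -46.1)
(276, 217) [448.5 117.8] 52.5 (array([448.8, 118.5]), array([86.7, 62.1]), 36.4)
(375, 140) [ 647.9 -147.6] 52.3 (array([ 648.2, -147.3]), array([72.9, 71.9]), 39.1)
at [ 145.5 -556.1  227.1] q6 -0.12 row [ 0.3823 -0.2653  0.0363] [-0.001 -0.    -0.841] theta -37.5 turn 37.8 t 0.25
```

```bash
python3 -m creep '[[[0.382,-0.265,0.036,0,0,-0.841],[0.382,-0.265,0.036,0,0,-0.841],[0.382,-0.265,0.036,0,0,-0.841],[0.382,-0.265,0.036,0,0,-0.841],[0.382,-0.265,0.036,0,0,-0.841],[0.382,-0.265,0.036,0,0,-0.841],[0.382,-0.265,0.036,0,0,-0.841],[0.382,-0.265,0.036,0,0,-0.841],[0.382,-0.265,0.036,0,0,-0.841],[0.382,-0.265,0.036,0,0,-0.841],[0.382,-0.265,0.036,0,0,-0.841]]]' 0.8 30; python3 -c "
from h import *
go(372.5,-291,80,52.5,90)
go(372.5,-291,25,52.5,90)"
```

```text
time: 1.35
ee_pos: [0.3716, -0.2928, 0.2006]
tcp_rot: [2.819, 1.386, -0.001]
force: [-0.2, -0.2, 0.4]
finger_gap: 0.8
gripper_force: 0.0
at [ 371.6 -292.8  200.6] q6 -0.16 row [ 0.0027 -0.0006  0.1607] [ 0.     0.001 -0.003] theta -37.5 turn 0.1 t 1.35
at [ 371.6 -292.8  200.6] q6 -0.16 row [ 0.0028 -0.0006  0.2341] [ 0.     0.001 -0.003] theta -37.5 turn 0.1 t 1.35
```

```bash
python3 -m creep '[[[0.002,-0.0006,0.06,0,0,0],[0.002,-0.0006,0.12,0,0,0],[0.002,-0.0006,0.17,0,0,0],[0.002,-0.0006,0.2,0,0,0],[0.002,-0.0006,0.22,0,0,0],[0.002,-0.0006,0.228,0,0,0],[0.002,-0.0006,0.228,0,0,0],[0.002,-0.0006,0.228,0,0,0]]]' ; python3 -c "
from h import *
go(372.5,-291,25,52.5,90)"
```

```text
time: 2.15
ee_pos: [0.3731, -0.2912, 0.0301]
tcp_rot: [2.817, 1.387, 0.001]
force: [0.1, 0.6, 0.4]
finger_gap: 0.794
gripper_force: 0.0
at [ 373.1 -291.2   30.1] q6 -0.15 row [-0.0003 -0.0008  0.0068] [ 0.002  0.    -0.001] theta -37.5 turn 0.1 t 2.15
```

Down 4 mm more, close, then lift.

```bash
python3 -m creep '[[[0,0,0.006,0,0,0],[0,0,0.006,0,0,0]]]'; python3 -m creep '[[[0,0,0,0,0,0],[0,0,0,0,0,0],[0,0,0,0,0,0],[0,0,0,0,0,0],[0,0,0,0,0,0],[0,0,0,0,0,0],[0,0,0,0,0,0]]]' 0 35;  python3 -m creep '[[[0,0,-0.03,0,0,0],[0,0,-0.08,0,0,0],[0,0,-0.13,0,0,0],[0,0,-0.13,0,0,0]]]'; python3 -c "
from h import *
go(648,-147.4,125,39.5-90)"
```

```text
time: 2.35
ee_pos: [0.373, -0.2904, 0.0253]
tcp_rot: [2.817, 1.389, 0.0]
force: [0.6, 0.4, -0.1]
finger_gap: 0.801
gripper_force: 0.0
time: 3.05
ee_pos: [0.3731, -0.2901, 0.0252]
tcp_rot: [2.817, 1.389, 0.0]
force: [0.2, 0.2, 4.3]
finger_gap: 0.572
gripper_force: 35.0
time: 3.45
ee_pos: [0.3753, -0.2925, 0.1263]
tcp_rot: [2.809, 1.386, 0.004]
force: [1.2, -0.9, -3.2]
finger_gap: 0.571
gripper_force: 35.0
at [ 375.3 -292.5  126.3] q6 -0.15 row [0.3749 0.1707 0.0028] [0.012 0.001 0.289] theta -50.5 turn -13.0 t 3.45
```

```bash
python3 -m creep '[[[0.375,0.171,0.003,0,0,0.289],[0.375,0.171,0.003,0,0,0.289],[0.375,0.171,0.003,0,0,0.289],[0.375,0.171,0.003,0,0,0.289],[0.375,0.171,0.003,0,0,0.289],[0.375,0.171,0.003,0,0,0.289],[0.375,0.171,0.003,0,0,0.289],[0.375,0.171,0.003,0,0,0.289],[0.375,0.171,0.003,0,0,0.289],[0.375,0.171,0.003,0,0,0.289],[0.375,0.171,0.003,0,0,0.289]]]'; python3 -c "
from h import *
go(648,-147.4,30,39.5-90)"
```

```text
time: 4.55
ee_pos: [0.6443, -0.1461, 0.1202]
tcp_rot: [-2.958, -1.059, 0.002]
force: [-0.5, -0.4, -2.0]
finger_gap: 0.572
gripper_force: 35.0
at [ 644.3 -146.1  120.2] q6 0.56 row [0.0028 0.0045 0.1203] [-0.001  0.001 -0.002] theta -50.5 turn 0.1 t 4.55
```

```bash
python3 -m creep '[[[0.003,0.0045,0.04,0,0,0],[0.003,0.0045,0.08,0,0,0],[0.003,0.0045,0.1,0,0,0],[0.003,0.0045,0.11,0,0,0],[0.003,0.0045,0.11,0,0,0],[0.003,0.0045,0.11,0,0,0]]]'; python3 -c "
from h import *
go(648,-147.4,30,39.5-90)"
```

```text
time: 5.15
ee_pos: [0.6503, -0.1469, 0.0388]
tcp_rot: [2.956, 1.06, 0.002]
force: [-0.7, 0.6, -1.6]
finger_gap: 0.568
gripper_force: 35.0
at [ 650.3 -146.9   38.8] q6 0.56 row [-0.0028 -0.0014  0.0118] [ 0.002 -0.001 -0.001] theta -50.5 turn 0.0 t 5.15
```

```bash
python3 -m creep '[[[-0.002,-0.001,0.006,0,0,0],[-0.002,-0.001,0.0115,0,0,0],[-0.002,-0.001,0.0115,0,0,0]]]'; python3 -m creep '[[[0,0,0,0,0,0],[0,0,0,0,0,0],[0,0,0,0,0,0],[0,0,0,0,0,0]]]' 0.8;  python3 -m creep '[[[0,0,-0.03,0,0,0],[0,0,-0.08,0,0,0],[0,0,-0.13,0,0,0],[0,0,-0.18,0,0,0],[0,0,-0.18,0,0,0]]]'; python3 -c "
from h import *
go(461,-102.5,160,0)
go(461,-102.5,160,90)"
```

```text
time: 5.45
ee_pos: [0.6482, -0.1467, 0.0292]
tcp_rot: [2.956, 1.061, 0.001]
force: [-0.4, -0.5, -2.0]
finger_gap: 0.57
gripper_force: 35.0
time: 5.85
ee_pos: [0.6483, -0.1466, 0.0294]
tcp_rot: [2.956, 1.061, 0.001]
force: [-0.1, 0.6, -1.0]
finger_gap: 0.798
gripper_force: 0.0
time: 6.35
ee_pos: [0.6516, -0.1477, 0.1707]
tcp_rot: [2.95, 1.059, 0.015]
force: [1.2, 0.6, 0.5]
finger_gap: 0.8
gripper_force: 0.0
at [ 651.6 -147.7  170.7] q6 0.55 row [-0.1579 -0.2083  0.011 ] [ 0.016 -0.002 -1.122] theta 0 turn 50.5 t 6.35
at [ 651.6 -147.7  170.7] q6 0.55 row [-0.1579 -0.2083  0.011 ] [ 0.01  -0.012  0.878] theta -90 turn -39.5 t 6.35
```

```bash
python3 -m creep '[[[-0.158,-0.208,0.01,0,0,0],[-0.158,-0.208,0.01,0,0,0],[-0.158,-0.208,0.01,0,0,0],[-0.158,-0.208,0.01,0,0,0],[-0.158,-0.208,0.01,0,0,0],[-0.158,-0.208,0.01,0,0,0],[-0.158,-0.208,0.01,0,0,0],[-0.158,-0.208,0.01,0,0,0],[-0.158,-0.208,0.01,0,0,0]]]' 0.85; python3 -c "
from h import *
scene()
go(461,-102.5,25,-50.5)"
```

```text
time: 7.25
ee_pos: [0.4587, -0.102, 0.1564]
tcp_rot: [2.957, 1.061, 0.0]
force: [0.5, 0.1, -0.8]
finger_gap: 0.852
gripper_force: 0.0
disc px [164. 200.] circ ((503.18402099609375, 405.684814453125), 51.526649475097656) [503.9 405.6] outline (array([503.9, 405.7]), array([73.3, 71.9]), 0.4)
part px [406. 337.] [ 142.1 -204.2] [40.1 20.9] -17.5 BGR [137. 174. 198.]
part px [317. 305.] [227.5  17.7] [44.2 23. ] -20.3 BGR [138. 175. 198.]
part px [208. 249.] [374.9 290.7] [95.  49.1] -46.1 BGR [168. 167. 154.]
part px [276. 218.] [448.3 117.3] [85.1 61.4] 37.0 BGR [171. 168. 153.]
part px [436. 192.] [ 501.4 -299.2] [38.  18.5] -24.7 BGR [138. 175. 198.]
part px [481. 193.] [ 497.9 -415.6] [77.5 30.8] 12.1 BGR [148. 164. 181.]
part px [399. 180.] [ 537.1 -204.3] [150.3  38.3] 68.9 BGR [137. 174. 198.]
part px [362. 167.] [ 574.3 -110.3] [37.6 18.9] -20.4 BGR [138. 176. 199.]
part px [262. 148.] [632.3 148.9] [68.2 44.2] -58.7 BGR [152. 168. 185.]
part px [374. 137.] [ 646.7 -147.4] [72.2 68. ] 42.3 BGR [158. 164. 162.]
at [ 458.4 -101.9  156.4] q6 0.51 row [0.0022 0.0028 0.1751] [ 0.  0. -0.] theta -50.5 turn 0.0 t 7.3
```

```bash
python3 -m creep '[[[0.002,0.002,0.05,0,0,0],[0.002,0.002,0.1,0,0,0],[0.002,0.002,0.14,0,0,0],[0.002,0.002,0.16,0,0,0],[0.002,0.002,0.168,0,0,0],[0.002,0.002,0.168,0,0,0],[0.002,0.002,0.168,0,0,0]]]'; python3 -c "
from h import *
go(461,-102.5,25,-50.5)"
```

```text
time: 8.0
ee_pos: [0.4605, -0.1021, 0.0312]
tcp_rot: [2.956, 1.061, 0.002]
force: [0.6, -0.3, 0.0]
finger_gap: 0.855
gripper_force: 0.0
at [ 460.5 -102.1   31.2] q6 0.52 row [0.0002 0.0008 0.0082] [ 0.002 -0.001  0.   ] theta -50.5 turn 0.0 t 8.0
```

```bash
python3 -m creep '[[[0,0,0.0075,0,0,0],[0,0,0.0075,0,0,0]]]'; python3 -m creep '[[[0,0,0,0,0,0],[0,0,0,0,0,0],[0,0,0,0,0,0],[0,0,0,0,0,0],[0,0,0,0,0,0],[0,0,0,0,0,0],[0,0,0,0,0,0]]]' 0 35;  python3 -m creep '[[[0,0,-0.03,0,0,0],[0,0,-0.08,0,0,0],[0,0,-0.13,0,0,0],[0,0,-0.13,0,0,0]]]'; python3 -c "
from h import *
go(503.8,406,122,-50.5)"
```

```text
time: 8.2
ee_pos: [0.4598, -0.1018, 0.0252]
tcp_rot: [2.956, 1.061, 0.001]
force: [-1.4, 0.0, 0.8]
finger_gap: 0.844
gripper_force: 0.0
time: 8.9
ee_pos: [0.4599, -0.1019, 0.0252]
tcp_rot: [2.956, 1.061, 0.001]
force: [-1.3, 0.2, 3.2]
finger_gap: 0.613
gripper_force: 35.0
time: 9.3
ee_pos: [0.4626, -0.1028, 0.1263]
tcp_rot: [2.951, 1.06, 0.011]
force: [0.4, 0.8, -1.1]
finger_gap: 0.609
gripper_force: 35.0
at [ 462.6 -102.8  126.3] q6 0.52 row [ 0.4739 -0.4885  0.0041] [ 0.01  -0.006  0.   ] theta -50.5 turn -0.0 t 9.3
```

```bash
python3 -m creep '[[[0.474,-0.488,0.004,0,0,0],[0.474,-0.488,0.004,0,0,0],[0.474,-0.488,0.004,0,0,0],[0.474,-0.488,0.004,0,0,0],[0.474,-0.488,0.004,0,0,0],[0.474,-0.488,0.004,0,0,0],[0.474,-0.488,0.004,0,0,0],[0.474,-0.488,0.004,0,0,0],[0.474,-0.488,0.004,0,0,0],[0.474,-0.488,0.004,0,0,0],[0.474,-0.488,0.004,0,0,0],[0.474,-0.488,0.004,0,0,0],[0.474,-0.488,0.004,0,0,0]]]'; python3 -c "
from h import *
go(503.8,406,30,-50.5)"
```

```text
time: 10.6
ee_pos: [0.5, 0.4051, 0.1177]
tcp_rot: [2.955, 1.061, -0.006]
force: [-0.6, -0.2, -1.9]
finger_gap: 0.609
gripper_force: 35.0
at [500.  405.1 117.7] q6 1.46 row [0.0051 0.0023 0.1169] [0.001 0.005 0.   ] theta -50.5 turn 0.0 t 10.6
```

```bash
python3 -m creep '[[[0.004,0.002,0.04,0,0,0],[0.004,0.002,0.08,0,0,0],[0.004,0.002,0.1,0,0,0],[0.004,0.002,0.108,0,0,0],[0.004,0.002,0.108,0,0,0],[0.004,0.002,0.108,0,0,0]]]'; python3 -c "
from h import *
go(503.8,406,30,-50.5)"
```

```text
time: 11.2
ee_pos: [0.5052, 0.407, 0.0394]
tcp_rot: [-2.957, -1.06, -0.002]
force: [0.4, -0.4, -1.4]
finger_gap: 0.61
gripper_force: 35.0
at [505.2 407.   39.4] q6 1.45 row [-0.0022 -0.0002  0.0125] [ 0.    -0.002 -0.001] theta -50.5 turn 0.1 t 11.2
```

```bash
python3 -m creep '[[[-0.002,0,0.006,0,0,0],[-0.002,0,0.012,0,0,0],[-0.002,0,0.012,0,0,0]]]'; python3 -m creep '[[[0,0,0,0,0,0],[0,0,0,0,0,0],[0,0,0,0,0,0],[0,0,0,0,0,0]]]' 0.8;  python3 -m creep '[[[0,0,-0.03,0,0,0],[0,0,-0.08,0,0,0],[0,0,-0.13,0,0,0],[0,0,-0.18,0,0,0],[0,0,-0.18,0,0,0]]]'; python3 -c "
from h import *
go(632.5,149,140,-59+90)
go(632.5,149,140,-59-90)"
```

```text
time: 11.5
ee_pos: [0.5031, 0.4065, 0.0293]
tcp_rot: [2.957, 1.062, -0.0]
force: [0.3, 0.1, -2.5]
finger_gap: 0.61
gripper_force: 35.0
time: 11.9
ee_pos: [0.5034, 0.4067, 0.0297]
tcp_rot: [-2.957, -1.062, -0.001]
force: [-0.2, -0.1, 0.4]
finger_gap: 0.797
gripper_force: 0.0
time: 12.4
ee_pos: [0.5063, 0.4086, 0.1708]
tcp_rot: [-2.954, -1.061, -0.018]
force: [0.9, 0.1, 0.8]
finger_gap: 0.796
gripper_force: 0.0
at [506.3 408.6 170.8] q6 1.45 row [-0.0909  0.3741  0.0406] [ 0.012 -0.011 -1.811] theta 31 turn 81.5 t 12.4
at [506.3 408.6 170.8] q6 1.45 row [-0.0909  0.3741  0.0406] [ 0.012 -0.011 -1.811] theta 31 turn 81.5 t 12.4
```

```bash
python3 -m creep '[[[-0.09,0.374,0.01,0,0,-0.9],[-0.09,0.374,0.01,0,0,-0.9],[-0.09,0.374,0.01,0,0,-0.9],[-0.09,0.374,0.01,0,0,-0.9],[-0.09,0.374,0.01,0,0,-0.9],[-0.09,0.374,0.01,0,0,-0.9],[-0.09,0.374,0.01,0,0,-0.9],[-0.09,0.374,0.01,0,0,-0.9]]]' 0.6; python3 -m creep '[[[0,0,0,0,0,-0.91],[0,0,0,0,0,-0.91],[0,0,0,0,0,-0.91],[0,0,0,0,0,-0.91],[0,0,0,0,0,-0.91],[0,0,0,0,0,-0.91],[0,0,0,0,0,-0.91]]]'; python3 -c "
from h import *
go(632.5,149,25,31)"
```

```text
time: 13.2
ee_pos: [0.6293, 0.1461, 0.1558]
tcp_rot: [-2.408, -2.015, 0.002]
force: [-0.8, -0.3, 0.5]
finger_gap: 0.603
gripper_force: 0.0
time: 13.9
ee_pos: [0.6288, 0.1486, 0.1567]
tcp_rot: [-1.549, -2.732, 0.0]
force: [-0.5, 0.5, 0.0]
finger_gap: 0.599
gripper_force: 0.0
at [628.8 148.6 156.7] q6 -0.42 row [-0.0022  0.0046  0.1756] [-0.001 -0.001 -0.002] theta 31 turn 0.1 t 13.9
```

```bash
python3 -m creep '[[[-0.002,0.003,0.05,0,0,0],[-0.002,0.003,0.1,0,0,0],[-0.002,0.003,0.14,0,0,0],[-0.002,0.003,0.16,0,0,0],[-0.002,0.003,0.167,0,0,0],[-0.002,0.003,0.167,0,0,0],[-0.002,0.003,0.167,0,0,0]]]'; python3 -c "
from h import *
go(632.5,149,25,31)"
```

```text
time: 14.6
ee_pos: [0.6331, 0.1474, 0.0328]
tcp_rot: [1.548, 2.732, 0.002]
force: [0.9, -0.3, -0.1]
finger_gap: 0.605
gripper_force: 0.0
at [633.1 147.4  32.8] q6 -0.42 row [0.0022 0.0004 0.0103] [ 0.002  0.001 -0.002] theta 31 turn 0.1 t 14.6
```

```bash
python3 -m creep '[[[0.001,0,0.005,0,0,0],[0.001,0,0.0095,0,0,0],[0.001,0,0.0095,0,0,0]]]'; python3 -m creep '[[[0,0,0,0,0,0],[0,0,0,0,0,0],[0,0,0,0,0,0],[0,0,0,0,0,0],[0,0,0,0,0,0],[0,0,0,0,0,0],[0,0,0,0,0,0]]]' 0 35;  python3 -m creep '[[[0,0,-0.03,0,0,0],[0,0,-0.08,0,0,0],[0,0,-0.13,0,0,0],[0,0,-0.13,0,0,0]]]'; python3 -c "
from h import *
go(448.6,118,122,36.7-90)"
```

```text
time: 14.9
ee_pos: [0.6317, 0.1477, 0.0246]
tcp_rot: [-1.548, -2.734, 0.0]
force: [-0.9, -0.7, 0.6]
finger_gap: 0.603
gripper_force: 0.0
time: 15.6
ee_pos: [0.6322, 0.1478, 0.0247]
tcp_rot: [1.548, 2.733, 0.001]
force: [0.3, 1.7, -0.3]
finger_gap: 0.253
gripper_force: 35.0
time: 16.0
ee_pos: [0.6352, 0.1481, 0.1273]
tcp_rot: [1.544, 2.727, 0.009]
force: [0.8, -0.6, -1.6]
finger_gap: 0.249
gripper_force: 35.0
at [635.2 148.1 127.3] q6 -0.42 row [ 0.0935 -0.234   0.0046] [ 0.013 -0.004  1.872] theta -53.3 turn -84.2 t 16.0
```

```bash
python3 -m creep '[[[0.094,-0.234,0.004,0,0,0.9],[0.094,-0.234,0.004,0,0,0.9],[0.094,-0.234,0.004,0,0,0.9],[0.094,-0.234,0.004,0,0,0.9],[0.094,-0.234,0.004,0,0,0.9],[0.094,-0.234,0.004,0,0,0.9],[0.094,-0.234,0.004,0,0,0.9]]]'; python3 -m creep '[[[0,0,0,0,0,0.972],[0,0,0,0,0,0.972],[0,0,0,0,0,0.972],[0,0,0,0,0,0.972],[0,0,0,0,0,0.972],[0,0,0,0,0,0.972],[0,0,0,0,0,0.972]]]'; python3 -c "
from h import *
go(448.6,118,30,36.7-90)"
```

```text
time: 16.7
ee_pos: [0.4454, 0.1179, 0.1186]
tcp_rot: [2.396, 2.031, -0.0]
force: [0.5, 0.4, -1.3]
finger_gap: 0.251
gripper_force: 35.0
time: 17.4
ee_pos: [0.4457, 0.1179, 0.1187]
tcp_rot: [2.98, 0.994, -0.001]
force: [0.3, 1.0, -1.9]
finger_gap: 0.253
gripper_force: 35.0
at [445.7 117.9 118.7] q6 1.03 row [0.0032 0.0022 0.1183] [-0.     0.     0.005] theta -53.3 turn -0.2 t 17.4
```

```bash
python3 -m creep '[[[0.002,0.002,0.04,0,0,0],[0.002,0.002,0.08,0,0,0],[0.002,0.002,0.1,0,0,0],[0.002,0.002,0.11,0,0,0],[0.002,0.002,0.11,0,0,0],[0.002,0.002,0.11,0,0,0]]]'; python3 -c "
from h import *
go(448.6,118,30,36.7-90)"
```

```text
time: 18.0
ee_pos: [0.448, 0.1177, 0.0371]
tcp_rot: [2.981, 0.991, 0.002]
force: [-0.7, -0.4, -1.7]
finger_gap: 0.249
gripper_force: 35.0
at [448.  117.7  37.1] q6 1.04 row [0.0008 0.0001 0.0094] [ 0.001 -0.001  0.001] theta -53.3 turn -0.1 t 18.0
```

```bash
python3 -m creep '[[[0.001,0,0.005,0,0,0],[0.001,0,0.009,0,0,0],[0.001,0,0.009,0,0,0]]]'; python3 -m creep '[[[0,0,0,0,0,0],[0,0,0,0,0,0],[0,0,0,0,0,0],[0,0,0,0,0,0]]]' 0.6;  python3 -m creep '[[[0,0,-0.03,0,0,0],[0,0,-0.08,0,0,0],[0,0,-0.13,0,0,0],[0,0,-0.18,0,0,0],[0,0,-0.18,0,0,0]]]'; python3 -c "
from h import *
go(498.5,-415.5,160,12+90)"
```

```text
time: 18.3
ee_pos: [0.4478, 0.1181, 0.0299]
tcp_rot: [2.982, 0.99, 0.0]
force: [-0.6, 0.0, -1.7]
finger_gap: 0.253
gripper_force: 35.0
time: 18.7
ee_pos: [0.4481, 0.118, 0.03]
tcp_rot: [2.982, 0.989, 0.001]
force: [-0.8, 0.4, -0.1]
finger_gap: 0.556
gripper_force: 0.0
time: 19.2
ee_pos: [0.4514, 0.1185, 0.1698]
tcp_rot: [2.979, 0.989, 0.017]
force: [-0.1, -0.0, 0.3]
finger_gap: 0.597
gripper_force: 0.0
at [451.4 118.5 169.8] q6 1.04 row [-0.3755  0.6082  0.0129] [ 0.005 -0.014  0.549] theta -78 turn -24.7 t 19.2
```

```bash
python3 -m creep '[[[-0.375,0.608,0.012,0,0,0.549],[-0.375,0.608,0.012,0,0,0.549],[-0.375,0.608,0.012,0,0,0.549],[-0.375,0.608,0.012,0,0,0.549],[-0.375,0.608,0.012,0,0,0.549],[-0.375,0.608,0.012,0,0,0.549],[-0.375,0.608,0.012,0,0,0.549],[-0.375,0.608,0.012,0,0,0.549],[-0.375,0.608,0.012,0,0,0.549],[-0.375,0.608,0.012,0,0,0.549],[-0.375,0.608,0.012,0,0,0.549],[-0.375,0.608,0.012,0,0,0.549],[-0.375,0.608,0.012,0,0,0.549],[-0.375,0.608,0.012,0,0,0.549]]]' 0.65; python3 -c "
from h import *
go(498.5,-415.5,25,12+90)"
```

```text
time: 20.6
ee_pos: [0.4944, -0.4141, 0.1551]
tcp_rot: [-3.122, -0.329, 0.002]
force: [0.3, -0.1, 0.8]
finger_gap: 0.654
gripper_force: 0.0
at [ 494.4 -414.1  155.1] q6 0.56 row [0.0051 0.0034 0.1734] [-0.003  0.001  0.001] theta -78 turn -0.0 t 20.6
```

```bash
python3 -m creep '[[[0.003,0.004,0.05,0,0,0],[0.003,0.004,0.1,0,0,0],[0.003,0.004,0.14,0,0,0],[0.003,0.004,0.16,0,0,0],[0.003,0.004,0.165,0,0,0],[0.003,0.004,0.165,0,0,0],[0.003,0.004,0.165,0,0,0]]]'; python3 -c "
from h import *
go(498.5,-415.5,25,102)"
```

```text
time: 21.3
ee_pos: [0.4985, -0.4181, 0.0335]
tcp_rot: [3.122, 0.33, 0.002]
force: [-0.8, -0.1, 0.0]
finger_gap: 0.654
gripper_force: 0.0
at [ 498.5 -418.1   33.5] q6 0.56 row [ 0.0006 -0.0034  0.0114] [ 0.002 -0.002  0.001] theta -78 turn -0.1 t 21.3
```

```bash
python3 -m creep '[[[0,-0.003,0.005,0,0,0],[0,-0.003,0.011,0,0,0],[0,-0.003,0.011,0,0,0]]]'; python3 -m creep '[[[0,0,0,0,0,0],[0,0,0,0,0,0],[0,0,0,0,0,0],[0,0,0,0,0,0],[0,0,0,0,0,0],[0,0,0,0,0,0],[0,0,0,0,0,0]]]' 0 35;  python3 -m creep '[[[0,0,-0.03,0,0,0],[0,0,-0.08,0,0,0],[0,0,-0.13,0,0,0],[0,0,-0.13,0,0,0]]]'; python3 -c "
from h import *
go(375,292,122,44)"
```

```text
time: 21.6
ee_pos: [0.497, -0.4156, 0.0236]
tcp_rot: [-3.124, -0.328, 0.001]
force: [-0.2, -0.4, 0.0]
finger_gap: 0.652
gripper_force: 0.0
time: 22.3
ee_pos: [0.4972, -0.4159, 0.0239]
tcp_rot: [3.124, 0.328, 0.0]
force: [-0.7, 0.4, -0.8]
finger_gap: 0.335
gripper_force: 35.0
time: 22.7
ee_pos: [0.4999, -0.4185, 0.1265]
tcp_rot: [3.116, 0.328, 0.01]
force: [1.0, -0.6, -2.2]
finger_gap: 0.333
gripper_force: 35.0
at [ 499.9 -418.5  126.5] q6 0.56 row [ 0.0342 -0.9613 -0.0026] [ 0.015  0.008 -2.711] theta 44 turn 122.0 t 22.7
```

```bash
python3 -m creep '[[[0.034,-0.961,-0.003,0,0,-0.95],[0.034,-0.961,-0.003,0,0,-0.95],[0.034,-0.961,-0.003,0,0,-0.95],[0.034,-0.961,-0.003,0,0,-0.95],[0.034,-0.961,-0.003,0,0,-0.95],[0.034,-0.961,-0.003,0,0,-0.95],[0.034,-0.961,-0.003,0,0,-0.95],[0.034,-0.961,-0.003,0,0,-0.95],[0.034,-0.961,-0.003,0,0,-0.95],[0.034,-0.961,-0.003,0,0,-0.95],[0.034,-0.961,-0.003,0,0,-0.95],[0.034,-0.961,-0.003,0,0,-0.95],[0.034,-0.961,-0.003,0,0,-0.95],[0.034,-0.961,-0.003,0,0,-0.95],[0.034,-0.961,-0.003,0,0,-0.95],[0.034,-0.961,-0.003,0,0,-0.95],[0.034,-0.961,-0.003,0,0,-0.95]]]'; python3 -m creep '[[[0,0,0,0,0,-0.9],[0,0,0,0,0,-0.9],[0,0,0,0,0,-0.9],[0,0,0,0,0,-0.9],[0,0,0,0,0,-0.9],[0,0,0,0,0,-0.9],[0,0,0,0,0,-0.9]]]'; python3 -m creep '[[[0,0,0,0,0,-0.86],[0,0,0,0,0,-0.86],[0,0,0,0,0,-0.86],[0,0,0,0,0,-0.86],[0,0,0,0,0,-0.86],[0,0,0,0,0,-0.86],[0,0,0,0,0,-0.86]]]'; python3 -c "
from h import *
go(375,292,30,44)"
```

```text
time: 24.4
ee_pos: [0.3711, 0.2937, 0.1222]
tcp_rot: [2.788, 1.447, -0.005]
force: [-0.4, 0.0, -1.8]
finger_gap: 0.337
gripper_force: 35.0
time: 25.1
ee_pos: [0.3723, 0.293, 0.1232]
tcp_rot: [2.122, 2.317, -0.002]
force: [-0.3, 0.1, -2.1]
finger_gap: 0.335
gripper_force: 35.0
time: 25.8
ee_pos: [0.3723, 0.294, 0.1234]
tcp_rot: [-1.233, -2.889, 0.001]
force: [0.3, -0.4, -3.3]
finger_gap: 0.336
gripper_force: 35.0
at [372.3 294.  123.4] q6 -0.24 row [-0.0044  0.0008  0.1246] [-0.     0.    -0.005] theta 44 turn 0.2 t 25.8
```

```bash
python3 -m creep '[[[-0.004,0,0.04,0,0,0],[-0.004,0,0.08,0,0,0],[-0.004,0,0.105,0,0,0],[-0.004,0,0.115,0,0,0],[-0.004,0,0.115,0,0,0],[-0.004,0,0.115,0,0,0]]]'; python3 -c "
from h import *
go(375,292,29,44)"
```

```text
time: 26.4
ee_pos: [0.3751, 0.2926, 0.0379]
tcp_rot: [1.229, 2.89, 0.002]
force: [0.0, 0.7, -2.3]
finger_gap: 0.339
gripper_force: 35.0
at [375.1 292.6  37.9] q6 -0.25 row [-0.0004 -0.0007  0.0119] [ 0.002  0.001 -0.002] theta 44 turn 0.1 t 26.4
```

```bash
python3 -m creep '[[[0,0,0.006,0,0,0],[0,0,0.0115,0,0,0],[0,0,0.0115,0,0,0]]]'; python3 -m creep '[[[0,0,0,0,0,0],[0,0,0,0,0,0],[0,0,0,0,0,0],[0,0,0,0,0,0]]]' 0.65;  python3 -m creep '[[[0,0,-0.03,0,0,0],[0,0,-0.08,0,0,0],[0,0,-0.13,0,0,0],[0,0,-0.18,0,0,0],[0,0,-0.18,0,0,0]]]'; python3 -c "
from h import *
go(300,-350,220,0)"
```

```text
time: 26.7
ee_pos: [0.3742, 0.2921, 0.0286]
tcp_rot: [-1.229, -2.891, 0.0]
force: [-0.8, -0.6, -2.7]
finger_gap: 0.335
gripper_force: 35.0
time: 27.1
ee_pos: [0.3747, 0.2924, 0.0289]
tcp_rot: [1.229, 2.891, 0.001]
force: [0.3, -0.4, 0.2]
finger_gap: 0.632
gripper_force: 0.0
time: 27.6
ee_pos: [0.3775, 0.2941, 0.1687]
tcp_rot: [1.226, 2.885, 0.014]
force: [1.3, -0.4, 0.4]
finger_gap: 0.654
gripper_force: 0.0
at [377.5 294.1 168.7] q6 -0.25 row [-0.5467 -0.6698 -0.0741] [ 0.014 -0.002  0.977] theta 0 turn -44.0 t 27.6
```

```bash
python3 -m creep '[[[-0.547,-0.67,-0.074,0,0,0],[-0.547,-0.67,-0.074,0,0,0],[-0.547,-0.67,-0.074,0,0,0],[-0.547,-0.67,-0.074,0,0,0],[-0.547,-0.67,-0.074,0,0,0],[-0.547,-0.67,-0.074,0,0,0],[-0.547,-0.67,-0.074,0,0,0],[-0.547,-0.67,-0.074,0,0,0],[-0.547,-0.67,-0.074,0,0,0],[-0.547,-0.67,-0.074,0,0,0],[-0.547,-0.67,-0.074,0,0,0],[-0.547,-0.67,-0.074,0,0,0],[-0.547,-0.67,-0.074,0,0,0],[-0.547,-0.67,-0.074,0,0,0],[-0.547,-0.67,-0.074,0,0,0],[-0.547,-0.67,-0.074,0,0,0]]]'
python3 - <<'E'
from h import *
g=grab_frame("top"); im=g["frame"]
t=[cv2.resize(im[v-28:v+28,u-36:u+36],(396,296),interpolation=cv2.INTER_CUBIC) for u,v in((164,200),(209,249),(276,217),(375,140))]
cv2.imwrite("pics/chk.png",np.vstack([np.hstack(t[:2]),np.hstack(t[2:])]))
# part inside each outline: bright blob nearest the disc centre
for u,v in((164,200),(209,249),(276,217),(375,140)):
    w=np.zeros(im.shape[:2],np.uint8); cv2.circle(w,(u,v),24,1,-1)
    m=(im.min(2)>120)&(w>0); n,L,S,C=cv2.connectedComponentsWithStats(m.astype(np.uint8))
    for i in range(1,n):
        if S[i,4]>40:
            V,U=np.nonzero(L==i); print((u,v),S[i,4],rect(plane(g,np.c_[U,V],.016)))
f=im.astype(int)
for n,m in(("yellow",(f[...,2]>150)&(f[...,1]>120)&(f[...,0]<70)),("red",(f[...,2]>150)&(f[...,1]<60))):
    for c in blobs(m,80): print(n,*rect(plane(g,c,.015)))
E
```

```text
time: 29.2
ee_pos: [0.297, -0.3502, 0.2184]
tcp_rot: [-1.228, -2.89, -0.003]
force: [0.1, 0.4, -1.5]
finger_gap: 0.651
gripper_force: 0.0
(164, 200) 625 (array([502.4, 402.3]), array([74.1, 72.1]), 88.4)
(209, 249) 662 (array([374.9, 288.3]), array([96.4, 50.6]), -45.8)
(276, 217) 761 (array([448.1, 116.9]), array([86.7, 62.7]), 36.8)
(375, 140) 718 (array([ 645.4, -146. ]), array([72.7, 72.7]), 39.2)
yellow [ 628.2 -331.4] [67.3 63.4] -41.8
red [ 464.2 -736.4] [183.5  81.6] 66.6
red [713.7   9. ] [70.6 68.3] 48.9
```

View pics/chk.png

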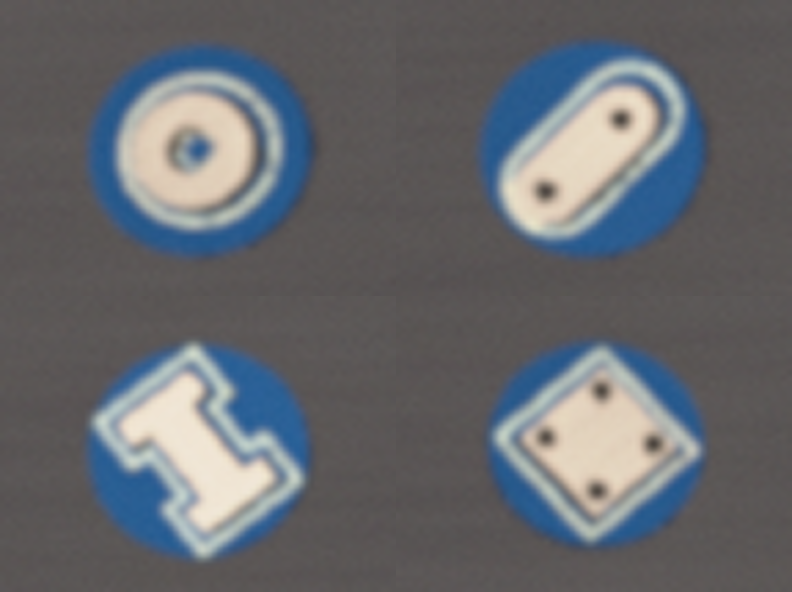

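The picture shows each part inside its own outline: ring (164,200), link (209,249), I shape (276,217), square (375,140). The small leftover offsets match parallax from the parts' height. The tape and magnet have not moved.

```bash
python3 -c "
from bench import *
print(close_job())"
```

```text
the job is handed in; nothing more can be done
None
```

I placed the ring, square, link and I shape flat on their matching discs, inside and turned to their outlines, and released them; the last picture shows the tape and magnet unmoved, and I handed the job in at about 29 s (no verdict was returned).

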